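Unload the bracket-forming die

TASK

Unload the sloping forming die: turn its clamp knob until it clicks over to open, lift the freshly formed bracket out of the cavity and set it down, not dropping it, in the shallow tray, on its base with the legs up, beside the finished bracket and lined up parallel with it. Then turn the empty die's knob back until it clicks home to closed. Leave the finished bracket and the other things on the bench where they are.

Things in the scene. Friction and masses are not known exactly. Their poses are not given: they have to be found in the camera images.
- die: fixed forming die: dark steel block on a 190 x 220 grey foot. Origin: centre of the foot, on the bench; z up. Its face (150 x 220, centre 88 above the origin) slopes 30 deg and looks to the die's own -x and up: normal (-0.5, 0, 0.866). Bushes 20 tall stand in the face's upper corners; the knob's detent spring runs to a post 18 high, 45 from its axis
- cavity (a point): point at the middle of the cavity's floor (axes are those of die). The cavity is an open pocket in the face, 39 along the slope x 73 across it x 14 deep, its walls square to the face; the bracket lies in it with 1.5 play all round
- knob (a joint): clamp knob on the die face, axis square to the face. 0 = closed (keeper over the end of the bracket), 1.4 rad = open; grows clockwise seen looking down onto the face. A sprung detent holds it at both ends and tips over at 0.7; peak 0.1 N m
- knob_grip (a point): on the knob's axis, 39 above the die face, inside its black grip bar: 12 thick (x) x 44 long (y) x 24 high, top 10 beyond this point, underside 14 below. Axes turn with the knob; z points out along its axis. A steel keeper with a T end (46 wide) reaches 58 along this frame's -y, 17 to 23 above the face
- bracket: the freshly formed bracket, in the die at the start: bare aluminium U channel, 36 wide over the legs (x) x 70 long (y) x 30 high (z), sheet 3 thick, 0.12 kg. Origin: centre of the underside of its base; z towards the leg tops. In the cavity its legs stand 16 above the die face, one leg uphill and one downhill
- tray: fixed shallow grey tray, outside 120 (x) x 220 (y) x 16 high, walls and floor 4 thick. Origin: centre of the underside. The finished bracket stands on its floor about 65 from the centre towards the tray's +y end; the rest is free
- finished: finished bracket standing legs up in the tray, the same shape, size and axes as the other; its length (y) lies along the tray's x within 6 deg
- mug: white ceramic mug, 80 dia x 95 tall (a bystander)
- roll: paper label roll standing on end, 76 dia x 45 tall (a bystander)
- jar: closed jar, 56 dia x 75 tall (a bystander)
- drive: hard drive lying flat, 101 x 147 x 24 (a bystander)
- heatsink: finned chip heatsink, 36 x 36 x 24 (a bystander)
- screwdriver: screwdriver lying flat (a bystander)
- mouse: round computer mouse, 62 dia x 30 tall (a bystander)
There are look-alikes about, which are no part of the job. What is shaped like the bracket but black is not meant. Leave any purple look-alike of the finished alone.

How it is judged:
On the way, in this order (a step that is already met when the one before it is completed fails the run):
1. the knob has clicked over to open, with the bracket still in the cavity (value of joint knob above 1 rad and distance between bracket and cavity below 0.012 m), for 0.1 s.
2. the bracket is held by the fingers clear of the cavity, the knob being open (distance between bracket and cavity above 0.05 m and contact force between the fingers and bracket above 0.5 N and value of joint knob above 1 rad), for 0.1 s.
3. the bracket stands in the tray, legs up, parallel with the finished one, let go (z of bracket in the frame of tray between 0.001 and 0.008 m and angle between bracket's own z axis and vertical below 0.1 rad and x of bracket in the frame of tray between -0.045 and 0.045 m and y of bracket in the frame of tray between -0.1 and 0.1 m and angle between the y axis of bracket and the y axis of finished, either way round below 0.26 rad and contact force between the fingers and bracket below 0.05 N and linear speed of bracket below 0.02 m/s), for 0.2 s.
4. the knob has clicked back to closed (value of joint knob below 0.4 rad), for 0.1 s.
At the end, for the whole second after the job is handed in: the bracket stands at rest on the tray's floor, released, legs up (within 0.1 rad), parallel with the finished bracket within 15 degrees, and the knob is clicked back to closed (below 0.4 rad) (all of step 3 and value of joint knob below 0.4 rad); the robot touches nothing.
It fails at once if the bracket is dropped (faster than 0.4 m/s while not touched by the fingers) (linear speed of bracket above 0.4 m/s and contact force between the fingers and bracket below 0.02 N).
It fails at once if the finished bracket is pushed more than 20 mm (distance of finished from where it was at the start of the episode above 0.02 m).
It fails at once if a bystander is moved more than 40 mm (distance of any of mug, roll, jar, drive, heatsink, screwdriver, mouse from where it was at the start of the episode above 0.04 m).
It also fails if it takes over 67 s, if anything falls off the work surface, if the arm or the gripper's body presses on something with over 40 N, if the wrist force passes 120 N, or if a joint passes its speed limit or range.

ROBOT

A 7-joint arm with a two-finger parallel gripper is mounted at the origin on the work surface. World frame = base frame: x ahead of the robot, y to its left, z up, the work surface at z = 0. Lengths are in m, angles in rad, forces in N, time in s.
With the tool pointing down it reaches from about 0.425 to 0.925 m from the base axis. Payload 6.8 kg.
Tool frame: the origin (TCP) lies at the very end of the fingers, on their centre line; the grasp point (between the pads) lies 19 mm behind it; z points along the fingers, y is the direction in which the jaws open and shut (so a half turn about z gives the same grasp; the last joint's range is limited). The gripper opens to 85 mm and grips with 20 to 120 N. Pads are 22 mm wide; open, the fingers measure 114 mm over their backs; the gripper's body (76 mm by 85 mm) begins 54 mm behind the grasp point. The pads swing forward as they close: fully open they stand 13 mm farther back than shut.
Start: joints at [-1.309, 0.477, 0.022, 1.555, -0.011, 1.109, -0.083], TCP at [0.244, 0.629, 0.231] pointing down, gripper open.
Joint ranges: [-2.96, 2.96], [-0.34, 2.1], [-1.41, 1.46], [0.24, 2.44], [-1.37, 4.51], [0.17, 1.92], [-2.96, 2.96]. Speed limits (rad/s): [2.39, 2.39, 3.14, 3.14, 3.14, 3.14, 3.14].

INTERFACE

Orientations are given as a unit quaternion [w, x, y, z].
In Python, from station import bot gives the robot as it stands.
- The arm moves only by the tool move_arm, never from a script. Its argument "commands" is text: rows parted by semicolons, each of 7 numbers parted by spaces: the opening, from 0 (shut) to 1 (fully open), then the shift along the tool's x, y, z in cm, then the turn, a rotation vector about the tool's x, y, z in degrees. In form: gripper tx ty tz rx ry rz; .... A call has 1 to 12 rows; each row shifts and turns the commanded pose from where the row before left it, along the tool's axes as they then stand; what a row does not reach is not made up. A row lasts 1/12 s, in which the tool goes at most 41.7 mm and 7.16 degrees, less where a joint would pass 70% of its speed; a pose out of reach is approached as far as the arm can. A call with a gripper value outside its range is refused whole. The fingers move at their own pace and stop on an object; "force" is the grip in N (left out, the last holds). Time passes only in rows, so rows that do not move let the fingers close. It gives the time, the measured TCP pose, the force and the opening at its end, in the units of the state.
- bot.get_obs(): the state, without advancing time (a new reading comes with each control period).
- bot.read_camera(name): name is "scene" or "top" or "wrist"; returns a dict with "img" (384x512x3 uint8, red, green, blue), "K" (3x3 intrinsics, pixels), "rvec" (rotation vector, rad) and "tvec" (3), from world to camera coordinates, as OpenCV has them; the wrist camera has in their place "hand_eye" (4x4, takes a point from camera to tool coordinates, whose origin is the TCP and whose axes are the flange's). Camera axes: x right, y down, z forward; pixel columns grow to the right and rows downward; lengths in m; the calibration is good to about 2 mm. A picture is of the moment at which its call begins: read the wrist's pose just before it. There is no depth.
- bot.hand_in(): hands the job in, once; it reports no verdict.
The state is a dict: "t": time; "q": joint angles; "joint_vel": joint speeds; "joint_torque": joint torques, N m; "eef_pos": TCP position; "tool_rot": TCP orientation; "contact_force": force on the tool from outside, world axes, zero at the start; "torque": the same for the moment, N m; "gripper_width": opening from 0.0 (shut) to 1.0 (fully open).
Only numpy, scipy, OpenCV 4.12 (cv2) and the standard library are available. Lean on these libraries where they do the work, as an engineer would, in place of code of your own. Each camera call takes 0.05 s, during which the arm holds its last target. There are 200 camera calls.

## Working session

There is one attempt and no reset: what is moved stays moved. The work goes in short steps, Python scripts to look and compute and a tool call to move; the robot and the scene stay as the last step left them, time stands still between calls to the robot, and variables do not carry over. Pictures are saved under pics/ and viewed, about 8 in all and at most 12, crops included, and the job is handed in when it is done.

Besides the shell and the picture viewer there is one more tool, called after ">>>" by a JSON object that holds its "name" and its "arguments". move_arm: Moves the arm, as the interface text tells. Its arguments: {"type":"object","properties":{"commands":{"type":"string"},"force":{"type":"number"}},"required":["commands"]}

```bash
mkdir -p pics; ls; cat > h.py <<'E'
import numpy as np, cv2
from scipy.spatial.transform import Rotation as R
from station import bot
def cam(n):
    o=bot.get_obs(); c=bot.read_camera(n); K=np.array(c["K"])
    if n=="wrist":
        H=np.array(c["hand_eye"]); w=o["tool_rot"]; T=np.eye(4)
        T[:3,:3]=R.from_quat([w[1],w[2],w[3],w[0]]).as_matrix(); T[:3,3]=o["eef_pos"]
        M=T@H; Rc=M[:3,:3]; p=M[:3,3]
    else:
        Rw=cv2.Rodrigues(np.array(c["rvec"]))[0]; Rc=Rw.T; p=-Rw.T@np.array(c["tvec"]).ravel()
    return c["img"],K,Rc,p
def save(n,img,s=1.5): cv2.imwrite("pics/"+n,cv2.resize(img[:,:,::-1],None,fx=s,fy=s,interpolation=cv2.INTER_CUBIC))
def ray(K,Rc,p,u,v): return Rc@np.linalg.solve(K,[u,v,1.])
def onz(K,Rc,p,u,v,z):
    d=ray(K,Rc,p,u,v); return p+d*(z-p[2])/d[2]
def proj(K,Rc,p,X):
    c=(np.atleast_2d(X)-p)@Rc; q=c@K.T; return q[:,:2]/q[:,2:]
def tool():
    o=bot.get_obs(); w=o["tool_rot"]; return R.from_quat([w[1],w[2],w[3],w[0]]).as_matrix(),np.array(o["eef_pos"]),o
E
python3 - <<'E'
from h import *
import pickle
d={}
for n in("top","scene"):
    d[n]=cam(n); save(n+"0.png",d[n][0]); print(n,d[n][1:],)
pickle.dump(d,open("v0.pkl","wb")); print(bot.get_obs())
E
```

```text
pics
top (array([[361.6325304 ,   0.        , 261.34709847],
       [  0.        , 361.6325304 , 192.12626254],
       [  0.        ,   0.        ,   1.        ]]), array([[ 0.00454139, -0.9983751 ,  0.05680255],
       [-0.99998911, -0.00447288,  0.00133321],
       [-0.00107697, -0.05680798, -0.99838454]]), array([0.454975  , 0.0162668 , 1.17612927]))
scene (array([[366.50257605,   0.        , 264.20677228],
       [  0.        , 366.50257605, 191.0496    ],
       [  0.        ,   0.        ,   1.        ]]), array([[ 0.46934891,  0.60896359, -0.6394333 ],
       [ 0.8827695 , -0.30659588,  0.35597329],
       [ 0.02072716, -0.73154789, -0.68147492]]), array([ 1.20942796, -0.32866276,  0.82514627]))
{'t': 0.1, 'q': array([-1.30911896,  0.47773584,  0.02229775,  1.55632706, -0.01149954,
        1.10930582, -0.08307789]), 'joint_vel': array([-1.33776923e-03, -3.52585100e-04,  6.47686697e-05, -2.81581854e-03,
        6.48120545e-04, -2.43062917e-03, -1.61742406e-03]), 'joint_torque': array([ 4.87420286e-03, -5.97761929e+01,  1.61400665e+00, -2.81952631e+01,
        1.28659874e-02,  4.97328394e-03, -1.55047303e-05]), 'eef_pos': array([0.24374383, 0.62889138, 0.2304205 ]), 'tool_rot': array([-1.02092073e-04,  1.83796510e-01,  9.82963969e-01, -8.18023959e-04]), 'contact_force': array([ 0.15317306,  0.0659103 , -0.10426842]), 'torque': array([-0.01396674,  0.01550652, -0.01427148]), 'gripper_width': 1.0003766211595893}
```

View pics/top0.png

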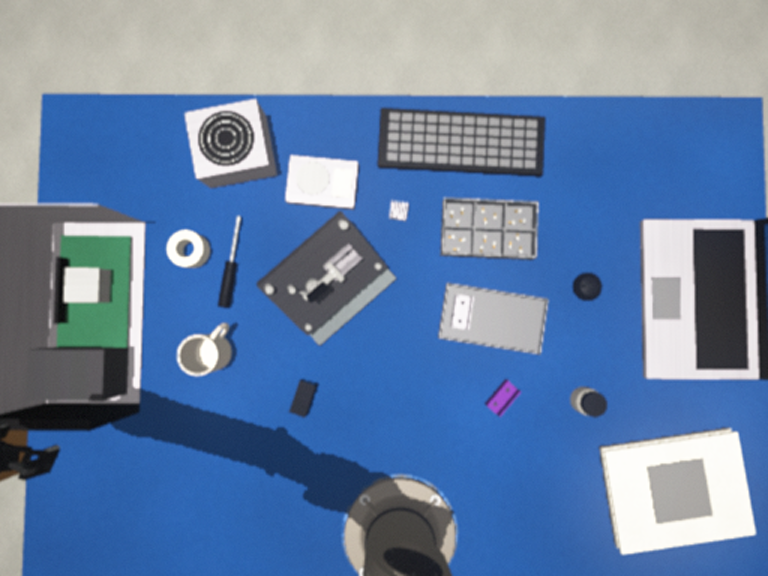

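View pics/scene0.png

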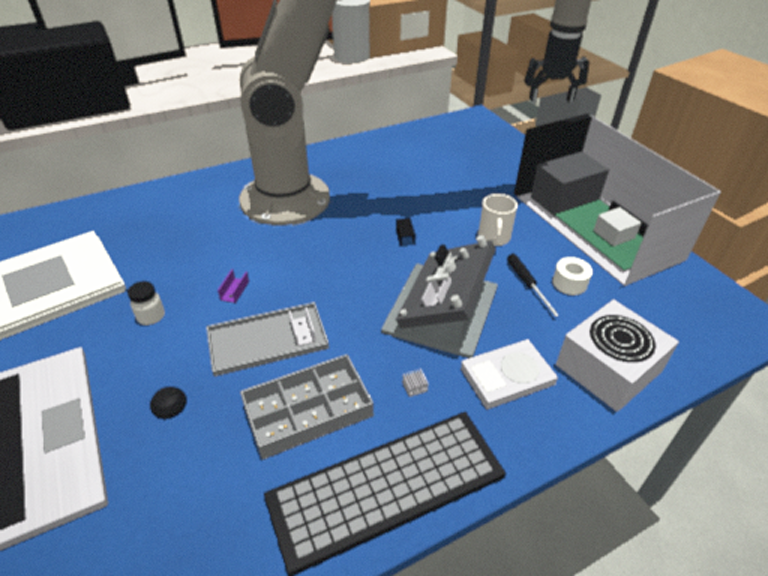

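>>> {"name": "move_arm", "arguments": {"commands": "1 0 0 -4 0 0 0;1 0 0 -4 0 0 0;1 0 0 -4 0 0 0;1 0 0 -4 0 0 0;1 -2.8 -2.7 0 0 0 0;1 -2.8 -2.7 0 0 0 0;1 -2.8 -2.7 0 0 0 0;1 -2.8 -2.7 0 0 0 0;1 -2.8 -2.7 0 0 0 0;1 -2.8 -2.7 0 0 0 0;1 -2.8 -2.7 0 0 0 0;1 -2.8 -2.7 0 0 0 0"}}

```text
t: 1.1
eef_pos: [0.3751, 0.3449, 0.391]
tool_rot: [-0.0, 0.184, 0.983, -0.0]
contact_force: [0.7, -0.6, 0.5]
gripper_width: 1.003
```

>>> {"name": "move_arm", "arguments": {"commands": "1 -2.8 -2.7 0 0 0 0;1 -2.8 -2.7 0 0 0 0;1 -2.8 -2.7 0 0 0 0;1 -2.8 -2.7 0 0 0 0;1 -2.8 -2.7 0 0 0 0;1 0 0 0 0 0 0;1 0 0 0 0 0 0"}}

```text
t: 1.68
eef_pos: [0.4571, 0.168, 0.3912]
tool_rot: [-0.0, 0.187, 0.982, -0.0]
contact_force: [-0.6, 0.8, -0.1]
gripper_width: 0.999
```

```bash
python3 - <<'E'
from h import *
import pickle
c=cam("wrist"); pickle.dump(c,open("w1.pkl","wb")); save("w1.png",c[0]); print(c[1:]); print(tool()[:2], bot.get_obs()["q"]); print(bot.read_camera("wrist")["hand_eye"])
E
```

```text
(array([[336.3290961 ,   0.        , 255.60543703],
       [  0.        , 336.3290961 , 192.41594023],
       [  0.        ,   0.        ,   1.        ]]), array([[ 3.65858386e-01,  8.85483011e-01,  2.86474219e-01],
       [ 9.30670332e-01, -3.47892323e-01, -1.13241619e-01],
       [-6.11348786e-04,  3.08043452e-01, -9.51372092e-01]]), array([0.38386145, 0.19756918, 0.53387121]))
(array([[-9.31784141e-01,  3.63012365e-01, -5.80952249e-04],
       [ 3.63012269e-01,  9.31784322e-01,  2.66193451e-04],
       [ 6.37953711e-04,  3.71420427e-05, -9.99999796e-01]]), array([0.45637972, 0.17015886, 0.39108225])) [-0.80873833  0.02840713  0.3360404   1.78079452 -0.01015006  1.33438683
  0.7288552 ]
[[ 7.71310090e-04 -9.51309080e-01 -3.08237634e-01  7.90084171e-02]
 [ 9.99999589e-01  8.80769471e-04 -2.15983434e-04  6.05990262e-04]
 [ 4.76953300e-04 -3.08237340e-01  9.51309369e-01 -1.42651740e-01]
 [ 0.00000000e+00  0.00000000e+00  0.00000000e+00  1.00000000e+00]]
```

View pics/w1.png

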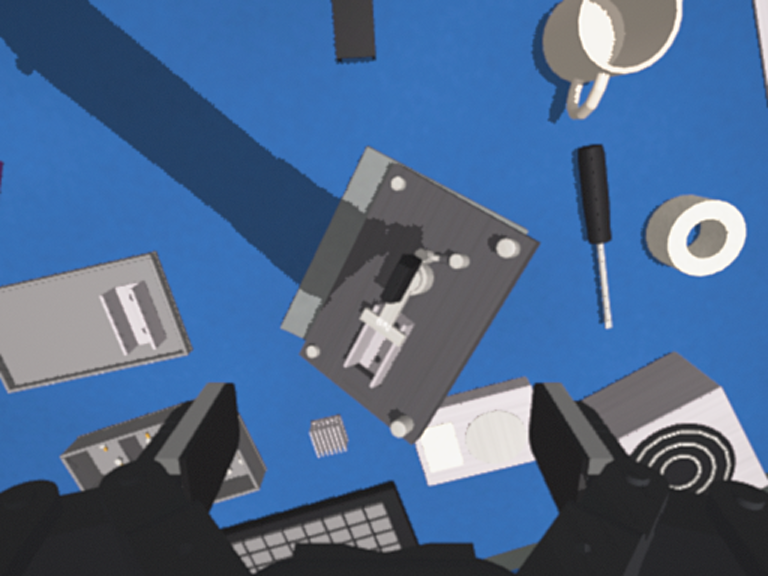

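```bash
python3 - <<'E'
from h import *
import pickle
im=pickle.load(open("w1.pkl","rb"))[0][95:300,185:365]; save("w1c.png",im,2.9)
E
```

```text
(no output)
```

View pics/w1c.png

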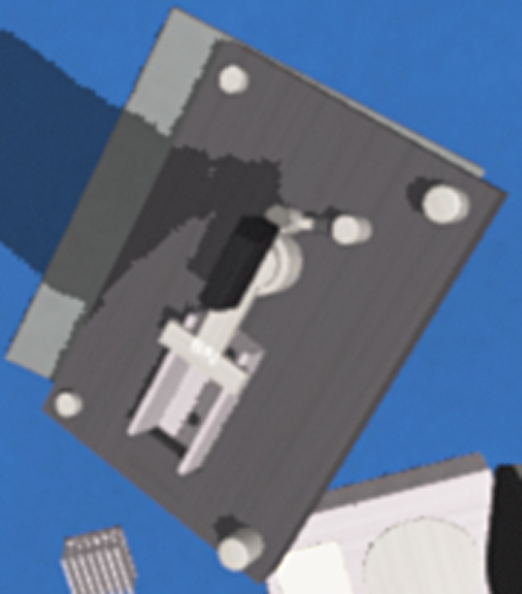

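```bash
cat > fit.py <<'E'
from h import *
import pickle
from scipy.optimize import least_squares
im,K,Rc,p=pickle.load(open("w1.pkl","rb"))
px=lambda a:np.array([185,95])+(np.array(a,float)+.5)/2.9-.5
c=px([(507,193),(262,581),(45,407),(222,40)])
P=np.array([[65,-110,125.5],[65,110,125.5],[-65,110,50.5],[-65,-110,50.5]])/1e3
def f(s,sg=1):
    return R.from_euler('z',s[2]).apply(P*[1,sg,1])+[s[0],s[1],0]
best=None
for sg in(1,-1):
  for y0 in(0,1.5,3,4.5):
    r=least_squares(lambda s:(proj(K,Rc,p,f(s,sg))-c).ravel(),[.5,.15,y0])
    if best is None or r.cost<best[0].cost: best=(r,sg)
r,sg=best; print(r.x,sg,r.fun)
D=R.from_euler('z',r.x[2]).as_matrix(); o=np.array([*r.x[:2],0])
# face frame: n normal, a uphill, b=die y
n=D@[-.5,0,.866]; a=D@[.866,0,.5]; b=D@[0,1,0]; fc=o+[0,0,.088]
def onface(u,v,h):
    d=ray(K,Rc,p,u,v); t=((fc+n*h-p)@n)/(d@n); X=p+d*t; return X,np.array([(X-fc)@a,(X-fc)@b])*1e3
for name,q,h in [("bar",(243,215),.049),("bar",(279,226),.049),("bar",(235,310),.049),("bar",(203,298),.049),
  ("dleg",(130,432),.016),("uleg",(182,472),.016),("uleg_top",(262,350),.016),("dleg_top",(190,315),.016),
  ("shaftbase",(278,265),.017),("T1",(168,322),.023),("T2",(245,372),.023),("T1b",(160,343),.023),("T2b",(238,392),.023),("bush",(445,203),.02),("bush",(240,550),.02),("post",(350,228),.018)]:
    X,e=onface(*px(q),h); print(name,X.round(4),e.round(1))
print("n",n,"a",a,"b",b)
E
python3 fit.py
```

```text
[0.5392461  0.15685722 7.0132204 ] -1 [-1.52108134 -0.88771522  0.21299405  1.23722193 -0.55445732  0.85411493
  1.99732329 -0.84426146]
bar [0.4834 0.1753 0.1277] [-5.6 51. ]
bar [0.4913 0.1882 0.136 ] [11.2 55.3]
bar [0.5194 0.1576 0.1363] [11.8 13.8]
bar [0.5117 0.1458 0.1285] [-3.9 10.1]
dleg [0.5754 0.0813 0.093 ] [-17.8 -80.4]
uleg [0.5972 0.101  0.1099] [ 16.1 -80.3]
uleg_top [0.5505 0.1599 0.1125] [21.3 -5.3]
dleg_top [0.5288 0.1322 0.0925] [-18.7 -11.5]
shaftbase [0.5162 0.1808 0.1069] [ 8.4 33.2]
T1 [0.5272 0.1216 0.0958] [-24.3 -18.3]
T2 [0.5555 0.1493 0.1186] [ 21.4 -16.4]
T1b [0.5355 0.114  0.0965] [-22.9 -29.4]
T2b [0.5633 0.1428 0.1195] [ 23.2 -26.5]
bush [0.5074 0.2562 0.1357] [60.7 95.2]
bush [0.6323 0.117  0.1358] [ 60.9 -91.8]
post [0.5083 0.2165 0.1184] [29.7 65.1]
n [-0.3725755  -0.33344789  0.866     ] a [0.64530077 0.57753175 0.5       ] b [-0.66689578  0.745151    0.        ]
```

```bash
cat > go.py <<'E'
from h import *
yaw=7.0132204-2*np.pi; D=R.from_euler('z',yaw).as_matrix(); fc=np.array([.5392461,.15685722,.088])
n=D@[-.5,0,.8660254]; a=D@[.8660254,0,.5]; b=D@[0,1.,0]
face=lambda A,B,H: fc+a*A/1e3+b*B/1e3+n*H/1e3
def delta(pos,x,y,z):
    T,p,o=tool(); G=np.column_stack([x,y,z])
    rv=np.degrees(R.from_matrix(T.T@G).as_rotvec()); print("rotvec deg",rv.round(2),"|",np.linalg.norm(rv).round(1),
     "then shift cm (final frame)",(G.T@(pos-p)*100).round(2),"q",o["q"].round(2),"F",np.round(o["contact_force"],1))
E
python3 -c "
from go import *
delta(face(0,31,110),b,a,-n)"
```

```text
rotvec deg [-29.45  -7.12  26.4 ] | 40.2 then shift cm (final frame) [ -3.53 -10.61  17.86] q [-0.81  0.03  0.33  1.78 -0.01  1.33  0.73] F [0.2 0.1 0.6]
```

>>> {"name": "move_arm", "arguments": {"commands": "1 0 0 0 -4.91 -1.19 4.4;1 0 0 0 -4.91 -1.19 4.4;1 0 0 0 -4.91 -1.19 4.4;1 0 0 0 -4.91 -1.19 4.4;1 0 0 0 -4.91 -1.19 4.4;1 0 0 0 -4.91 -1.19 4.4;1 -0.6 -1.8 2.7 0 0 0;1 -0.6 -1.8 2.7 0 0 0;1 -0.6 -1.8 2.7 0 0 0;1 -0.6 -1.8 2.7 0 0 0;1 -0.6 -1.8 2.7 0 0 0;0.6 -0.6 -1.8 2.7 0 0 0"}}

```text
t: 2.78
eef_pos: [0.4678, 0.1403, 0.2089]
tool_rot: [0.103, 0.393, 0.883, 0.237]
contact_force: [-0.5, 0.8, 0.3]
gripper_width: 0.886
```

>>> {"name": "move_arm", "arguments": {"commands": "0.6 0 0 0 0 0 0;0.6 0 0 0 0 0 0;0.6 0 0 0 0 0 0;0.6 0 0 0 0 0 0"}}

```text
t: 3.12
eef_pos: [0.4703, 0.141, 0.2132]
tool_rot: [0.104, 0.393, 0.882, 0.239]
contact_force: [-0.2, -0.0, 0.6]
gripper_width: 0.598
```

```bash
python3 -c "
from go import *
import pickle
delta(face(0,31,110),b,a,-n)
c=cam('wrist'); pickle.dump(c,open('w2.pkl','wb')); save('w2.png',c[0])
print(proj(*c[1:],[face(0,31,49),face(0,31,25),face(-18,-80,16),face(18,-80,16),face(65,-110,0),face(65,110,0)]).round(1)*1.5)"
```

```text
rotvec deg [ 0.21 -0.33  0.07] | 0.4 then shift cm (final frame) [-0.32 -0.9   2.94] q [-0.9  -0.02  0.65  2.37 -0.64  0.39  1.03] F [-0.2 -0.   0.6]
[[363.45 303.3 ]
 [364.95 288.45]
 [337.95 455.25]
 [396.15 455.25]
 [465.45 478.8 ]
 [486.6  133.8 ]]
```

View pics/w2.png

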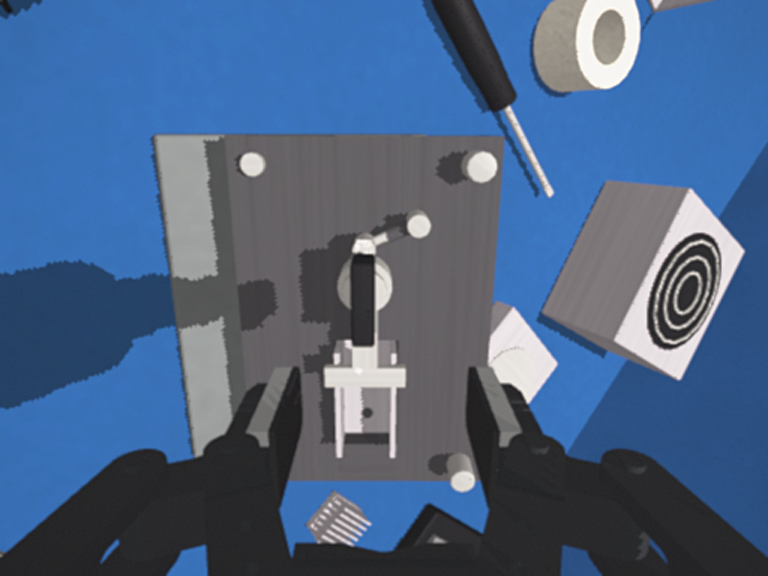

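```bash
cat > of.py <<'E'
from go import *
import pickle
def onf(c,q,h):
    K,Rc,p=c[1:]; u,v=(np.array(q,float)+.5)/1.5-.5
    d=ray(K,Rc,p,u,v); t=((fc+n*h/1e3-p)@n)/(d@n); X=p+d*t; return np.array([(X-fc)@a,(X-fc)@b])*1e3
E
python3 -c "
from of import *
for f,l in (('w2.pkl',[((503,135),0),((228,135),0),((246,478),0),((488,480),0),((418,218),18),((482,160),20),((461,472),20),((351,254),49),((375,254),49),((375,346),49),((351,346),49),((339,457),16),((393,457),16),((325,366),23),((405,366),23)]),
 ('w1.pkl',[((539,241),0),((414,443),0)])):
  c=pickle.load(open(f,'rb'))
  for q,h in l: print(q,h,onf(c,q,h).round(1))
"
```

```text
(503, 135) 0 [ 73.7 109.5]
(228, 135) 0 [-73.4 109.2]
(246, 478) 0 [ -81.4 -109.1]
(488, 480) 0 [  79.9 -110.8]
(418, 218) 18 [27.9 67.9]
(482, 160) 20 [59.4 97.7]
(461, 472) 20 [ 57.8 -89.1]
(351, 254) 49 [-5.8 55.9]
(375, 254) 49 [ 5.6 55.9]
(375, 346) 49 [5.5 8.4]
(351, 346) 49 [-6.6  8.4]
(339, 457) 16 [-17.5 -81.1]
(393, 457) 16 [ 15.9 -81.1]
(325, 366) 23 [-23.3 -15.6]
(405, 366) 23 [ 22.1 -15.5]
(539, 241) 0 [ 76.4 110.5]
(414, 443) 0 [  75. -108.]
```

>>> {"name": "move_arm", "arguments": {"commands": "0.6 -0.2 -0.9 1.5 0 0 0;0.6 0 0 1.5 0 0 0;0.6 0 0 1.5 0 0 0;0.6 0 0 1 0 0 0;0.6 0 0 0 0 0 0;0.6 0 0 0 0 0 0"}}

```text
t: 3.67
eef_pos: [0.4857, 0.1519, 0.1599]
tool_rot: [0.103, 0.394, 0.882, 0.238]
contact_force: [0.3, -0.9, -0.2]
gripper_width: 0.601
```

```bash
python3 -c "
from go import *
delta(face(0,32,27),b,a,-n)"
```

```text
rotvec deg [ 0.07 -0.32 -0.01] | 0.3 then shift cm (final frame) [-0.01  0.15  5.69] q [-0.83  0.16  0.61  2.39 -1.17  0.36  1.55] F [ 0.3 -0.9 -0.2]
```

>>> {"name": "move_arm", "arguments": {"commands": "0.6 0 0 0 0 0 -7;0.6 0 0 0 0 0 -7;0.6 0 0 0 0 0 -7;0.6 0 0 0 0 0 0"}}

```text
t: 4.0
eef_pos: [0.4858, 0.1518, 0.1609]
tool_rot: [0.146, 0.224, 0.939, 0.216]
contact_force: [-0.2, 0.1, -0.1]
gripper_width: 0.601
```

```bash
python3 -c "
from go import *
delta(face(0,32,27),-b,-a,-n)"
```

```text
rotvec deg [   0.38    0.35 -158.76] | 158.8 then shift cm (final frame) [-0.01 -0.1   5.77] q [-0.78  0.15  0.55  2.38 -1.16  0.35  1.9 ] F [-0.2  0.1 -0.1]
```

>>> {"name": "move_arm", "arguments": {"commands": "0.6 0 0 0 0 0 7;0.6 0 0 0 0 0 7;0.6 0 0 0 0 0 7;0.6 0 0 1.5 0 0 0;0.6 0 0 1.5 0 0 0;0.6 0 0 1.5 0 0 0;0.6 0 0 0 0 0 0;0.6 0 0 0 0 0 0"}}

```text
t: 4.67
eef_pos: [0.4994, 0.1621, 0.1271]
tool_rot: [0.103, 0.396, 0.881, 0.237]
contact_force: [-0.5, -1.1, 0.5]
gripper_width: 0.601
```

```bash
python3 -c "
from go import *
delta(face(0,32,26),b,a,-n)"
```

```text
rotvec deg [-0.09 -0.2  -0.24] | 0.3 then shift cm (final frame) [0.16 0.32 2.1 ] q [-0.52  0.24  0.24  2.36 -1.36  0.28  1.72] F [-0.5 -1.1  0.5]
```

>>> {"name": "move_arm", "arguments": {"commands": "0.6 0.1 0.2 0.5 0 0 0;0.6 0.1 0.1 0.5 0 0 0;0.6 0 0 0.5 0 0 0;0.6 0 0 0 0 0 0;0.6 0 0 0 0 0 0"}}

```text
t: 5.08
eef_pos: [0.5054, 0.1707, 0.1155]
tool_rot: [0.104, 0.394, 0.882, 0.236]
contact_force: [0.6, -0.3, 0.1]
gripper_width: 0.597
```

```bash
python3 -c "
from go import *
delta(face(0,32,26),b,a,-n)"
```

```text
rotvec deg [-0.13 -0.17 -0.04] | 0.2 then shift cm (final frame) [-0.09  0.01  0.58] q [-0.3   0.28 -0.03  2.34 -1.36  0.2   1.72] F [ 0.6 -0.3  0.1]
```

>>> {"name": "move_arm", "arguments": {"commands": "0.3 0 0 0.1 0 0 0;0.1 0 0 0.1 0 0 0;0 0 0 0 0 0 0;0 0 0 0 0 0 0;0 0 0 0 0 0 0;0 0 0 0 0 0 0;0 0 0 0 0 0 0", "force": 50}}

```text
t: 5.67
eef_pos: [0.505, 0.1717, 0.1129]
tool_rot: [0.103, 0.394, 0.883, 0.236]
contact_force: [-5.2, -3.0, 4.2]
gripper_width: 0.122
```

```bash
python3 -c "
from go import *
delta(face(0,32,26),b,a,-n);print(bot.get_obs()['gripper_width'])"
```

```text
rotvec deg [-0.2  -0.26  0.03] | 0.3 then shift cm (final frame) [-0.19  0.11  0.34] q [-0.26  0.28 -0.07  2.34 -1.36  0.19  1.72] F [-5.2 -3.   4.2]
0.1216866899389993
```

>>> {"name": "move_arm", "arguments": {"commands": "0 0 0 0 0 0 6;0 0 0 0 0 0 6;0 0 0 0 0 0 6;0 0 0 0 0 0 6;0 0 0 0 0 0 6;0 0 0 0 0 0 0"}}

```text
t: 6.17
eef_pos: [0.5069, 0.1726, 0.1141]
tool_rot: [0.039, 0.61, 0.749, 0.256]
contact_force: [0.4, -1.0, 4.7]
gripper_width: 0.13
```

```bash
python3 -c "
from go import *
delta(face(0,32,26),b,a,-n);print(bot.get_obs()['torque'])"
```

```text
rotvec deg [ -0.09  -0.18 -30.12] | 30.1 then shift cm (final frame) [-0.13 -0.12  0.34] q [-0.26  0.28 -0.07  2.33 -1.36  0.19  1.2 ] F [ 0.4 -1.   4.7]
[-0.01618518 -0.25873969  0.01310659]
```

>>> {"name": "move_arm", "arguments": {"commands": "0 0 0 0 0 0 6;0 0 0 0 0 0 6;0 0 0 0 0 0 6;0 0 0 0 0 0 6;0 0 0 0 0 0 6;0 0 0 0 0 0 6;0 0 0 0 0 0 6;0 0 0 0 0 0 6;0 0 0 0 0 0 3;0 0 0 0 0 0 0;0 0 0 0 0 0 0"}}

```text
t: 7.08
eef_pos: [0.5106, 0.1714, 0.1153]
tool_rot: [-0.072, 0.871, 0.416, 0.25]
contact_force: [12.3, -0.2, -1.7]
gripper_width: 0.131
```

```bash
python3 -c "
from go import *
delta(face(0,32,26),b,a,-n);print(bot.get_obs()['torque'],bot.get_obs()['gripper_width'])"
```

```text
rotvec deg [ 2.000e-01  4.000e-02 -8.076e+01] | 80.8 then shift cm (final frame) [ 0.2  -0.35  0.35] q [-0.26  0.28 -0.07  2.33 -1.36  0.19  0.31] F [12.3 -0.2 -1.7]
[-0.41956961 -1.9353473  -0.62568846] 0.131120174311052
```

>>> {"name": "move_arm", "arguments": {"commands": "0.5 0 0 0 0 0 0;0.5 0 0 0 0 0 0;0.5 0 0 0 0 0 0;0.5 0 0 0 0 0 0;0.5 0 0 -2 0 0 0;0.5 0 0 -3 0 0 0;0.7 0 0 -3 0 0 0;0.7 0 0 -1 0 0 0;0.7 0 0 0 0 0 0;0.7 0 0 0 0 0 0"}}

```text
t: 7.92
eef_pos: [0.4732, 0.1433, 0.1899]
tool_rot: [-0.075, 0.872, 0.416, 0.247]
contact_force: [0.5, 0.4, -0.2]
gripper_width: 0.697
```

```bash
python3 -c "
from of import *
c=cam('wrist'); pickle.dump(c,open('w3.pkl','wb')); save('w3.png',c[0])
delta(face(-.5,-45.5,90),b,a,-n)
delta(face(-.5,-45.5,90),-b,-a,-n)
im,K,Rc,p=pickle.load(open('v0.pkl','rb'))['top']
q=lambda u,v,z: onz(K,Rc,p,(u+.5)/1.5-.5,(v+.5)/1.5-.5,z).round(4)
print([q(*s) for s in [(447,284,.016),(548,297,.016),(543,354,.016),(439,340,.016)]])
"
```

```text
rotvec deg [ -0.33  -0.15 -80.86] | 80.9 then shift cm (final frame) [-7.96 -0.05  2.67] q [-0.49  0.06  0.23  2.36 -0.79  0.34 -0.24] F [ 0.3  0.5 -0.6]
rotvec deg [-0.15  0.34 99.14] | 99.1 then shift cm (final frame) [7.96 0.05 2.67] q [-0.49  0.06  0.23  2.36 -0.79  0.34 -0.24] F [ 0.3  0.5 -0.6]
[array([ 0.531 , -0.0994,  0.016 ]), array([ 0.5041, -0.3155,  0.016 ]), array([ 0.3828, -0.3034,  0.016 ]), array([ 0.4114, -0.0822,  0.016 ])]
```

View pics/w3.png

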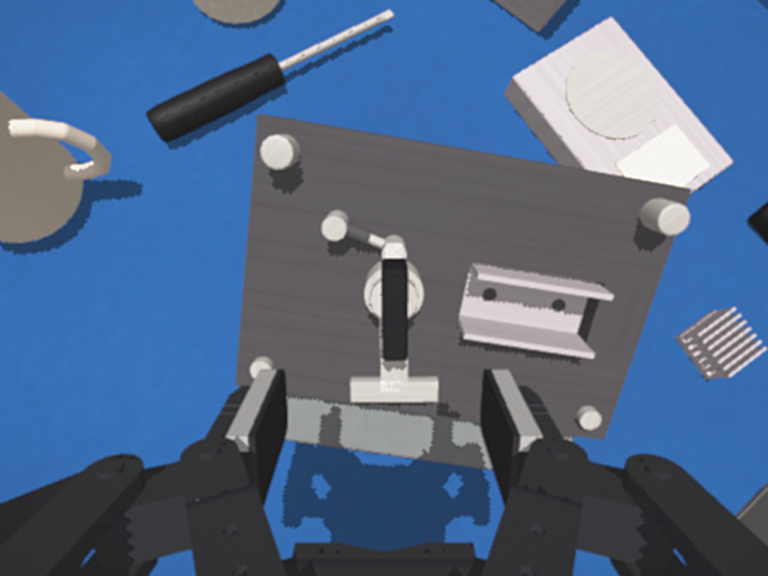

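>>> {"name": "move_arm", "arguments": {"commands": "0.7 0 0 0 0 0 -6.75;0.7 0 0 0 0 0 -6.75;0.7 0 0 0 0 0 -6.75;0.7 0 0 0 0 0 -6.75;0.7 0 0 0 0 0 -6.75;0.7 0 0 0 0 0 -6.75;0.7 0 0 0 0 0 -6.75;0.7 0 0 0 0 0 -6.75;0.7 0 0 0 0 0 -6.75;0.7 0 0 0 0 0 -6.75;0.7 0 0 0 0 0 -6.75;0.7 0 0 0 0 0 -6.75"}}

```text
t: 8.97
eef_pos: [0.4729, 0.1431, 0.1878]
tool_rot: [0.103, 0.391, 0.884, 0.235]
contact_force: [-0.2, -0.8, 0.8]
gripper_width: 0.699
```

>>> {"name": "move_arm", "arguments": {"commands": "0.7 -2 0 0 0 0 0;0.7 -2 0 0 0 0 0;0.7 -2 0 0 0 0 0;0.7 -2 0 0 0 0 0;0.7 0 0 1 0 0 0;0.7 0 0 1.7 0 0 0;0.7 0 0 0 0 0 0;0.7 0 0 0 0 0 0"}}

```text
t: 9.63
eef_pos: [0.5359, 0.0927, 0.1638]
tool_rot: [0.101, 0.393, 0.883, 0.235]
contact_force: [-0.1, -0.2, 1.3]
gripper_width: 0.696
```

```bash
python3 -c "
from of import *
delta(face(-.5,-45.5,2),b,a,-n)
c=pickle.load(open('w3.pkl','rb'))
for q in [(473,264),(614,293),(595,357),(460,316)]: print(onf(c,q,16).round(1))
"
```

```text
rotvec deg [-0.32 -0.4   0.04] | 0.5 then shift cm (final frame) [0.01 0.08 8.63] q [-0.22  0.22  0.13  2.25 -0.95  0.41  1.47] F [-0.1 -0.2  1.3]
[21.  -7.3]
[ 17.6 -81.1]
[-18.5 -81.9]
[-7.3 -6.6]
```

>>> {"name": "move_arm", "arguments": {"commands": "0.7 0 0.1 2 -0.3 -0.4 0;0.7 0 0 2 0 0 0;0.7 0 0 2 0 0 0;0.7 0 0 1 0 0 0;0.7 0 0 0.7 0 0 0;0.7 0 0 0 0 0 0;0.7 0 0 0 0 0 0"}}

```text
t: 10.22
eef_pos: [0.5661, 0.1187, 0.0997]
tool_rot: [0.107, 0.394, 0.882, 0.237]
contact_force: [0.6, -0.1, -0.4]
gripper_width: 0.698
```

```bash
python3 -c "
from of import *
delta(face(-.5,-45.5,2),b,a,-n)
"
```

```text
rotvec deg [0.15 0.11 0.07] | 0.2 then shift cm (final frame) [ 0.08 -0.16  1.09] q [-0.11  0.38 -0.06  2.23 -1.27  0.26  1.77] F [ 0.6 -0.1 -0.4]
```

>>> {"name": "move_arm", "arguments": {"commands": "0.7 0.1 -0.2 0.5 0 0 0;0.7 0 0 0.5 0 0 0;0.7 0 0 0 0 0 0;0.5 0 0 0 0 0 0;0.4 0 0 0 0 0 0;0.3 0 0 0 0 0 0;0.3 0 0 0 0 0 0;0.3 0 0 0 0 0 0;0.3 0 0 0 0 0 0", "force": 30}}

```text
t: 10.97
eef_pos: [0.5682, 0.1213, 0.0909]
tool_rot: [0.108, 0.394, 0.882, 0.237]
contact_force: [-3.1, -2.3, 6.9]
gripper_width: 0.414
```

```bash
python3 -c "
from of import *
delta(face(-.5,-45.5,2),b,a,-n)
print(bot.get_obs()['gripper_width'])
c=cam('wrist'); pickle.dump(c,open('w4.pkl','wb')); save('w4.png',c[0],1.2)
"
```

```text
rotvec deg [0.21 0.19 0.09] | 0.3 then shift cm (final frame) [ 0.03 -0.01  0.16] q [-0.07  0.4  -0.12  2.23 -1.31  0.23  1.82] F [-3.1 -2.3  6.9]
0.4144668147702476
```

View pics/w4.png

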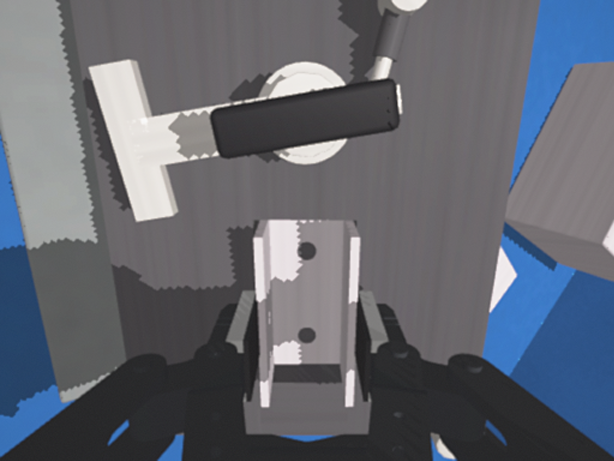

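>>> {"name": "move_arm", "arguments": {"commands": "0.3 0 0 -1 0 0 0;0.3 0 0 -1.5 0 0 0;0.3 0 0 -2 0 0 0;0.3 0 0 -2 0 0 0;0.3 0 0 -2 0 0 0;0.3 0 0 -2 0 0 0;0.3 0 0 -2 0 0 0;0.3 0 0 0 0 0 0;0.3 0 0 0 0 0 0"}}

```text
t: 11.77
eef_pos: [0.5214, 0.08, 0.1992]
tool_rot: [0.108, 0.393, 0.881, 0.238]
contact_force: [0.4, -0.0, -1.9]
gripper_width: 0.411
```

```bash
cat >> go.py <<'E'
ty=np.array([.124,.992,0]); ty/=np.linalg.norm(ty); dz=np.array([0,0,-1.]); tc=np.array([.4573,-.2001,0])
E
python3 -c "
from go import *
delta(tc-.03*ty+[0,0,.22],np.cross(ty,dz),ty,dz)
print(bot.get_obs()['gripper_width'])
"
```

```text
rotvec deg [ 28.88  11.07 -40.01] | 50.6 then shift cm (final frame) [  2.89 -31.59  -2.08] q [-0.25  0.12  0.17  2.26 -0.83  0.45  1.36] F [ 0.4 -0.  -1.9]
0.4106349988199592
```

>>> {"name": "move_arm", "arguments": {"commands": "0.3 0 0 0 3.6 1.38 -5;0.3 0 0 0 3.6 1.38 -5;0.3 0 0 0 3.6 1.38 -5;0.3 0 0 0 3.6 1.38 -5;0.3 0 0 0 3.6 1.38 -5;0.3 0 0 0 3.6 1.38 -5;0.3 0 0 0 3.6 1.38 -5;0.3 0 0 0 3.6 1.38 -5;0.3 0 0 0 0 0 0"}}

```text
t: 12.52
eef_pos: [0.5218, 0.0838, 0.1967]
tool_rot: [-0.002, 0.058, 0.998, -0.0]
contact_force: [1.3, 0.8, -1.5]
gripper_width: 0.415
```

>>> {"name": "move_arm", "arguments": {"commands": "0.3 0.3 -2 -0.2 0 0 0;0.3 0.3 -3 -0.2 0 0 0;0.3 0.3 -3.4 -0.2 0 0 0;0.3 0.3 -3.4 -0.2 0 0 0;0.3 0.3 -3.4 -0.2 0 0 0;0.3 0.3 -3.4 -0.2 0 0 0;0.3 0.3 -3.4 -0.2 0 0 0;0.3 0.3 -3.4 -0.2 0 0 0;0.3 0.3 -3.4 -0.2 0 0 0;0.3 0.2 -2 -0.2 0 0 0;0.3 0 0 0 0 0 0;0.3 0 0 0 0 0 0"}}

```text
t: 13.52
eef_pos: [0.4532, -0.2229, 0.2172]
tool_rot: [-0.001, 0.065, 0.998, 0.001]
contact_force: [0.8, 0.7, -0.2]
gripper_width: 0.414
```

```bash
python3 -c "
from of import *
delta(tc-.03*ty+[0,0,.22],np.cross(ty,dz),ty,dz)
print(bot.get_obs()['gripper_width'])
c=cam('wrist'); pickle.dump(c,open('w5.pkl','wb')); save('w5.png',c[0])
"
```

```text
rotvec deg [ 0.12 -0.07 -0.31] | 0.3 then shift cm (final frame) [-0.12 -0.69 -0.28] q [-0.01  0.22  0.4   1.99 -0.11  0.95  1.89] F [ 0.8  0.7 -0.2]
0.41357006367355864
```

View pics/w5.png

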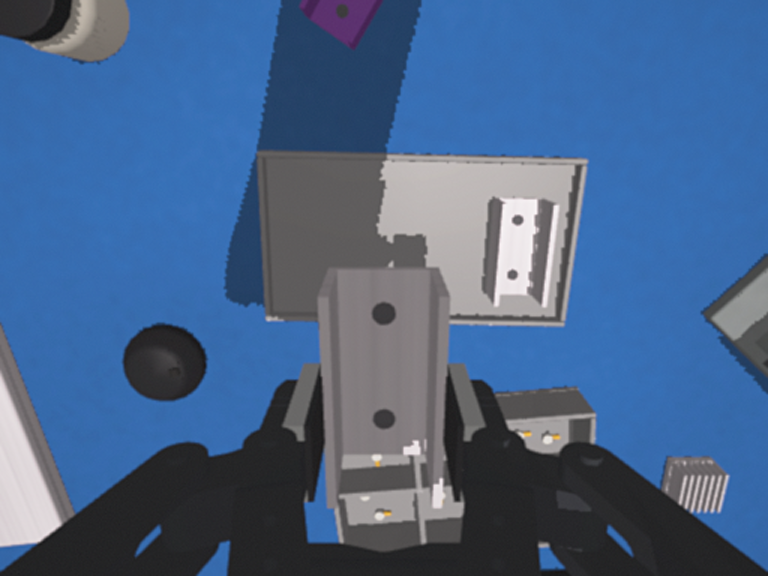

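```bash
python3 -c "
from of import *
c=pickle.load(open('w5.pkl','rb'))
g=lambda u,v,z: onz(*c[1:],(u+.5)/1.5-.5,(v+.5)/1.5-.5,z)
A=[g(*q,.016) for q in [(258,152),(586,159),(563,325),(265,320)]]; print(np.round(A,4),np.mean(A,0).round(4))
ang=lambda v:np.degrees(np.arctan2(v[1],v[0])).round(1)
print('tray y ang',ang(A[1]-A[0]),ang(A[2]-A[3]), 'commanded',ang(ty))
print('fin y ang',[ang(g(*p,.034)-g(*q,.034)) for p,q in [((558,206),(547,307)),((488,199),(496,305))]], [g(*p,.034).round(4) for p in [(558,206),(547,307),(490,199),(497,305)]])
print('bracket base tool x', ang(np.cross(ty,dz)))
"
```

```text
[[ 0.3807 -0.296   0.016 ]
 [ 0.4131 -0.0816  0.016 ]
 [ 0.53   -0.0992  0.016 ]
 [ 0.4978 -0.3151  0.016 ]] [ 0.4554 -0.198   0.016 ]
tray y ang 81.4 81.5 commanded 82.9
fin y ang [np.float64(172.4), np.float64(-179.5)] [array([ 0.4384, -0.1066,  0.034 ]), array([ 0.5071, -0.1157,  0.034 ]), array([ 0.4283, -0.1498,  0.034 ]), array([ 0.5012, -0.1497,  0.034 ])]
bracket base tool x 172.9
```

>>> {"name": "move_arm", "arguments": {"commands": "0.3 0 -0.3 3 0 0 0;0.3 0 0 3.5 0 0 0;0.3 0 0 3.5 0 0 0;0.3 0 0 3 0 0 0;0.3 0 0 2.5 0 0 0;0.3 0 0 1.5 0 0 0;0.3 0 0 1 0 0 0;0.3 0 0 0.5 0 0 0;0.3 0 0 0.2 0 0 0;0.3 0 0 0 0 0 0;0.3 0 0 0 0 0 0"}}

```text
t: 14.48
eef_pos: [0.4543, -0.2249, 0.0319]
tool_rot: [0.0, 0.062, 0.998, 0.0]
contact_force: [0.1, -0.5, -0.8]
gripper_width: 0.413
```

>>> {"name": "move_arm", "arguments": {"commands": "0.3 0 0 0.3 0 0 0;0.3 0 0 0.3 0 0 0;0.3 0 0 0.2 0 0 0;0.3 0 0 0 0 0 0;0.3 0 0 0 0 0 0"}}

```text
t: 14.9
eef_pos: [0.4534, -0.2249, 0.023]
tool_rot: [-0.001, 0.062, 0.998, 0.0]
contact_force: [-0.2, -0.1, -1.4]
gripper_width: 0.412
```

>>> {"name": "move_arm", "arguments": {"commands": "0.3 0 0 0.1 0 0 0;0.3 0 0 0.1 0 0 0;0.3 0 0 0 0 0 0;0.3 0 0 0 0 0 0"}}

```text
t: 15.23
eef_pos: [0.4535, -0.2249, 0.021]
tool_rot: [-0.001, 0.062, 0.998, 0.0]
contact_force: [-0.2, -0.1, -1.4]
gripper_width: 0.411
```

>>> {"name": "move_arm", "arguments": {"commands": "0.3 0 0 0.1 0 0 0;0.3 0 0 0 0 0 0;0.3 0 0 0 0 0 0"}}

```text
t: 15.48
eef_pos: [0.4535, -0.2249, 0.0208]
tool_rot: [-0.001, 0.062, 0.998, 0.0]
contact_force: [-1.9, -0.3, 7.6]
gripper_width: 0.41
```

>>> {"name": "move_arm", "arguments": {"commands": "0.3 0 0 0.1 0 0 0;0.3 0 0 0 0 0 0;0.3 0 0 0 0 0 0"}}

```text
t: 15.73
eef_pos: [0.4535, -0.225, 0.0207]
tool_rot: [-0.0, 0.062, 0.998, 0.001]
contact_force: [-5.4, 3.5, 21.1]
gripper_width: 0.412
```

Contact. Back off a little, release, retreat.

>>> {"name": "move_arm", "arguments": {"commands": "0.3 0 0 -0.1 0 0 0;0.5 0 0 0 0 0 0;0.6 0 0 0 0 0 0;0.7 0 0 0 0 0 0;0.7 0 0 0 0 0 0;0.7 0 0 -1 0 0 0;0.7 0 0 -2 0 0 0;0.7 0 0 -3 0 0 0;0.7 0 0 -4 0 0 0;0.7 0 0 -4 0 0 0;0.7 0 0 -4 0 0 0;0.7 0 0 -2 0 0 0"}}

```text
t: 16.73
eef_pos: [0.4551, -0.2262, 0.2253]
tool_rot: [0.002, 0.063, 0.998, -0.0]
contact_force: [1.2, -0.4, -0.5]
gripper_width: 0.701
```

```bash
python3 -c "
from of import *
c=cam('wrist'); pickle.dump(c,open('w6.pkl','wb')); save('w6.png',c[0])
# knob open orientation: y=a turned 80deg about -n
r=R.from_rotvec(-n*np.radians(80)); delta(face(0,32,110),r.apply(b),r.apply(a),-n)
"
```

```text
rotvec deg [-33.67  12.45 117.9 ] | 123.2 then shift cm (final frame) [ 24.76 -22.31  16.95] q [-0.03  0.21  0.43  1.98 -0.11  0.97  1.9 ] F [ 0.6 -1.5  2.7]
```

View pics/w6.png

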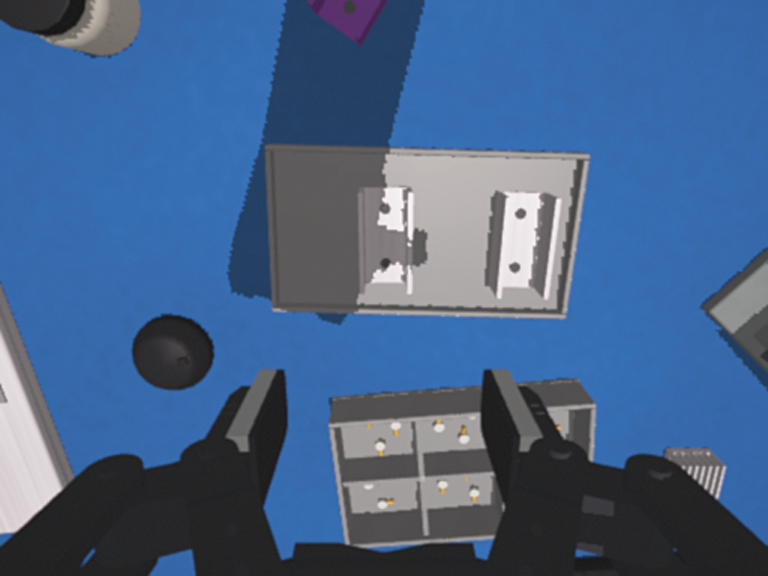

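>>> {"name": "move_arm", "arguments": {"commands": "0.6 0.3 2.5 -0.5 0 0 0;0.6 0.3 3.7 -0.5 0 0 0;0.6 0.3 3.7 -0.5 0 0 0;0.6 0.3 3.7 -0.5 0 0 0;0.6 0.3 3.7 -0.5 0 0 0;0.6 0.3 3.7 -0.5 0 0 0;0.6 0.3 3.7 -0.5 0 0 0;0.6 0.3 3.7 -0.5 0 0 0;0.6 0.3 3.7 -0.5 0 0 0;0.6 0.3 3.7 0 0 0 0;0.6 0 0 0 0 0 0"}}

```text
t: 17.7
eef_pos: [0.4679, 0.1421, 0.2659]
tool_rot: [-0.0, 0.057, 0.998, 0.002]
contact_force: [0.6, 1.1, -0.2]
gripper_width: 0.599
```

>>> {"name": "move_arm", "arguments": {"commands": "0.6 0 0 0 -1.87 0.69 6.55;0.6 0 0 0 -1.87 0.69 6.55;0.6 0 0 0 -1.87 0.69 6.55;0.6 0 0 0 -1.87 0.69 6.55;0.6 0 0 0 -1.87 0.69 6.55;0.6 0 0 0 -1.87 0.69 6.55;0.6 0 0 0 -1.87 0.69 6.55;0.6 0 0 0 -1.87 0.69 6.55;0.6 0 0 0 -1.87 0.69 6.55"}}

```text
t: 18.45
eef_pos: [0.4684, 0.1332, 0.2653]
tool_rot: [-0.044, 0.545, 0.825, 0.143]
contact_force: [-0.8, -1.3, -0.9]
gripper_width: 0.602
```

>>> {"name": "move_arm", "arguments": {"commands": "0.6 0 0 0 -1.87 0.69 6.55;0.6 0 0 0 -1.87 0.69 6.55;0.6 0 0 0 -1.87 0.69 6.55;0.6 0 0 0 -1.87 0.69 6.55;0.6 0 0 0 -1.87 0.69 6.55;0.6 0 0 0 -1.87 0.69 6.55;0.6 0 0 0 -1.87 0.69 6.55;0.6 0 0 0 -1.87 0.69 6.55;0.6 0 0 0 -1.87 0.69 6.55;0.6 0 0 0 0 0 0"}}

```text
t: 19.28
eef_pos: [0.4669, 0.1337, 0.2647]
tool_rot: [-0.075, 0.871, 0.42, 0.244]
contact_force: [0.3, -0.2, -0.1]
gripper_width: 0.601
```

```bash
python3 -c "
from of import *
r=R.from_rotvec(-n*np.radians(80)); delta(face(0,32,80),r.apply(b),r.apply(a),-n)
"
```

```text
rotvec deg [-0.5   0.3  -0.43] | 0.7 then shift cm (final frame) [-2.76 -0.59 10.77] q [-0.46 -0.09  0.2   2.28 -0.45  0.52 -0.58] F [ 0.3 -0.2 -0.1]
```

>>> {"name": "move_arm", "arguments": {"commands": "0.6 -0.7 -0.1 0 -0.5 0.3 0;0.6 -0.7 -0.1 1.5 0 0 0;0.6 -0.7 -0.2 2 0 0 0;0.6 -0.6 -0.2 2 0 0 0;0.6 0 0 2 0 0 0;0.6 0 0 2 0 0 0;0.6 0 0 1 0 0 0;0.6 0 0 0 0 0 0;0.6 0 0 0 0 0 0"}}

```text
t: 20.03
eef_pos: [0.4888, 0.1534, 0.1601]
tool_rot: [-0.071, 0.869, 0.421, 0.248]
contact_force: [0.3, 0.5, -0.8]
gripper_width: 0.599
```

```bash
python3 -c "
from of import *
r=R.from_rotvec(-n*np.radians(80)); delta(face(0,32,29),r.apply(b),r.apply(a),-n)
"
```

```text
rotvec deg [-0.01  0.06 -0.1 ] | 0.1 then shift cm (final frame) [-0.13 -0.12  5.34] q [-0.45  0.15  0.17  2.36 -1.01  0.29 -0.02] F [ 0.3  0.5 -0.8]
```

>>> {"name": "move_arm", "arguments": {"commands": "0.6 -0.1 -0.1 1.2 0 0 0;0.6 0 0 1.2 0 0 0;0.6 0 0 1 0 0 0;0.6 0 0 0.8 0 0 0;0.6 0 0 0.6 0 0 0;0.6 0 0 0 0 0 0;0.6 0 0 0 0 0 0"}}

```text
t: 20.62
eef_pos: [0.5059, 0.1694, 0.1192]
tool_rot: [-0.071, 0.869, 0.421, 0.25]
contact_force: [0.2, 0.1, -0.0]
gripper_width: 0.601
```

```bash
python3 -c "
from of import *
r=R.from_rotvec(-n*np.radians(80)); delta(face(0,32,29),r.apply(b),r.apply(a),-n)
"
```

```text
rotvec deg [ 0.06 -0.07 -0.16] | 0.2 then shift cm (final frame) [-0.12 -0.07  0.63] q [-0.29  0.27 -0.03  2.34 -1.34  0.2   0.3 ] F [ 0.2  0.1 -0. ]
```

>>> {"name": "move_arm", "arguments": {"commands": "0.6 -0.1 -0.1 0.3 0 0 0;0.4 0 0 0.1 0 0 0;0 0 0 0 0 0 0;0 0 0 0 0 0 0;0 0 0 0 0 0 0;0 0 0 0 0 0 0;0 0 0 0 0 0 0;0 0 0 0 0 0 0", "force": 50}}

```text
t: 21.28
eef_pos: [0.5083, 0.1688, 0.1155]
tool_rot: [-0.069, 0.87, 0.419, 0.25]
contact_force: [3.2, -6.0, 2.6]
gripper_width: 0.126
```

```bash
python3 -c "
from of import *
r=R.from_rotvec(-n*np.radians(80)); delta(face(0,32,29),r.apply(b),r.apply(a),-n)
print(bot.get_obs()['gripper_width'])"
```

```text
rotvec deg [ 0.38 -0.05 -0.32] | 0.5 then shift cm (final frame) [-0.03 -0.26  0.24] q [-0.23  0.28 -0.1   2.33 -1.35  0.17  0.32] F [ 3.2 -6.   2.6]
0.12624305858864626
```

>>> {"name": "move_arm", "arguments": {"commands": "0 0 0 -0.2 0 0 -6;0 0 0 0 0 0 -6;0 0 0 0 0 0 -6;0 0 0 0 0 0 -6;0 0 0 0 0 0 -6;0 0 0 0 0 0 -6;0 0 0 0 0 0 0"}}

```text
t: 21.87
eef_pos: [0.5072, 0.1691, 0.1155]
tool_rot: [0.012, 0.696, 0.67, 0.258]
contact_force: [19.0, 4.4, -27.0]
gripper_width: 0.124
```

>>> {"name": "move_arm", "arguments": {"commands": "0 0 0 0 0 0 -6;0 0 0 0 0 0 -6;0 0 0 0 0 0 -6;0 0 0 0 0 0 -6;0 0 0 0 0 0 -6;0 0 0 0 0 0 -6;0 0 0 0 0 0 -6;0 0 0 0 0 0 -3;0 0 0 0 0 0 0;0 0 0 0 0 0 0"}}

```text
t: 22.7
eef_pos: [0.506, 0.1688, 0.1148]
tool_rot: [0.108, 0.39, 0.884, 0.234]
contact_force: [15.5, 4.6, -24.7]
gripper_width: 0.12
```

```bash
python3 -c "
from of import *
delta(face(0,32,29),b,a,-n)
print(bot.get_obs()['gripper_width'],bot.get_obs()['torque'])"
```

```text
rotvec deg [-0.12  0.2   0.65] | 0.7 then shift cm (final frame) [0.1  0.11 0.27] q [-0.21  0.28 -0.12  2.34 -1.32  0.17  1.69] F [ 15.5   4.6 -24.7]
0.12016595926664646 [-1.1904928  -0.14533418 -1.07381822]
```

Closed angle reached; release, back off, and look.

>>> {"name": "move_arm", "arguments": {"commands": "0.2 0 0 0 0 0 0;0.4 0 0 0 0 0 0;0.5 0 0 0 0 0 0;0.5 0 0 0 0 0 0;0.5 0 0 -1 0 0 0;0.5 0 0 -3 0 0 0;0.5 0 0 -3 0 0 0;0.5 0 0 -3 0 0 0;0.5 0 0 -2 0 0 0;0.5 0 0 -2 0 0 0;0.5 0 0 0 0 0 0;0.5 0 0 0 0 0 0"}}

```text
t: 23.7
eef_pos: [0.4535, 0.1244, 0.2378]
tool_rot: [0.109, 0.388, 0.884, 0.237]
contact_force: [0.5, -1.0, -0.6]
gripper_width: 0.499
```

```bash
python3 -c "
from of import *
c=cam('wrist'); save('w7.png',c[0],1)
c=cam('scene'); save('s7.png',c[0])
print(bot.get_obs()['eef_pos'],bot.get_obs()['contact_force'])"; python3 -c "
import cv2;a=cv2.imread('pics/w7.png');b=cv2.imread('pics/s7.png')[150:450,180:570]
b=cv2.resize(b,None,fx=.75,fy=.75);import numpy as np
o=np.zeros((384,800,3),'uint8');o[:,:512]=a;b=b[:, :288];o[:b.shape[0],512:512+b.shape[1]]=b;cv2.imwrite('pics/f.png',o)"
```

```text
[0.45300361 0.12450283 0.23596793] [-0.33751704  0.06404402  0.20392676]
```

View pics/f.png

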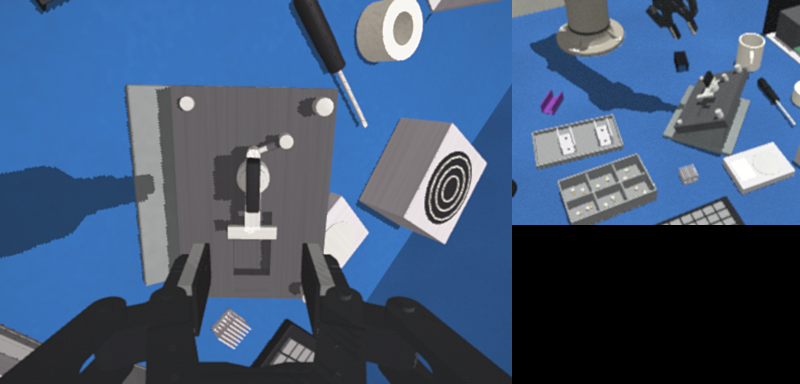

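The view shows the knob closed, with its bar and keeper along the cavity (about 252,180 to 252,232). The cavity is empty, and both brackets stand parallel in the tray.

```bash
python3 -c "
from station import bot
print(bot.hand_in())"
```

```text
the job is handed in; nothing more can be done
None
```

The job is done and handed in at about 24 s of the 67 s allowed. I turned the clamp knob open and lifted the bracket out of the cavity. I set it in the tray on its base with the legs up, and released it on contact with the floor. I then turned the knob back to closed.

- **Placement:** The wrist picture taken after release shows the new bracket standing beside the finished one and parallel to it. I estimated the finished bracket's direction at 172.4° from one leg. The new bracket was set at about 172.9°.
- **Disagreement:** The finished bracket's other leg, in shadow, gave about 180.5° (printed as -179.5°). I did not use it. Even against that figure, the placement is within the 15° limit.
- **Knob and bystanders:** The last wrist view shows the knob closed, the keeper lying across the empty cavity, and the gripper clear of everything. No bystander looked moved in the last pictures, though I did not measure them.
- **Joint limit:** While turning the knob, joint 6 read 0.17 rad, which is its lower limit to two decimals. I saw no sign that it passed the limit, but the margin was very small.
- **Forces:** The highest tool force I read was about 33 N, while turning the knob closed. Pressing the bracket onto the tray floor read about 22 N.

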